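Tip a flush specimen bar out of its rack and weigh it

ROBOT

A 6-joint arm with a two-finger parallel gripper is mounted at the origin on the work surface. World frame = base frame: x ahead of the robot, y to its left, z up, the work surface at z = 0. Lengths are in m, angles in degrees, forces in N, time in s.
With the tool pointing down it reaches from about 0.35 to 0.875 m from the base axis. Payload 4.2 kg.
Tool frame: the origin (TCP) lies between the finger pads; the fingertips stand 17 mm ahead of it and the grasp point (between the pads) lies 2 mm behind it; z points along the fingers, y is the direction in which the jaws open and shut (so a half turn about z gives the same grasp; the last joint's range is limited). The gripper opens to 87 mm and grips with 3 to 60 N. Pads are 19 mm wide; open, the fingers measure 117 mm over their backs; the gripper's body (75 mm by 190 mm) begins 51 mm behind the grasp point.
Start: joints at [80.478, 22.042, 0.453, 0, -68.411, -14.817], TCP at [0.258, 0.569, 0.24] pointing down, gripper open.
Joint ranges: [-179.83, 179.83], [-69.29, 118.12], [-61.27, 80.66], [-181.25, 117.63], [-171.15, -9.14], [-177.46, 177.46]. Speed limits (degrees/s): [159.86, 159.86, 180, 180, 180, 180].

INTERFACE

Orientations are given as a 3x3 rotation matrix whose columns are the frame's x, y, z axes.
In Python, from station import r gives the robot as it stands.
- The arm moves only by the shell command python3 -m creep 'ROWS'. ROWS is JSON, a list of rows, each a list of 7 numbers: the opening, from 0 (shut) to 1 (fully open), then the shift along the tool's x, y, z scaled (see below), then the turn, a rotation vector about the tool's x, y, z scaled (see below). A call has 1 to 5 rows; each row is the pose to reach, as a shift and turn from the pose measured when the call began, along the tool's axes at that moment, turning the shorter way round; what a row does not reach only later rows make up. The controller multiplies each number of a shift by 300 mm and each number of a turn by 180 degrees. A row lasts 1/12 s, in which the tool goes at most 41.7 mm and 7.16 degrees, less where a joint would pass 70% of its speed; a pose out of reach is approached as far as the arm can. A call with a number of a shift or a turn outside -1 to 1 is refused whole. A call with a gripper value outside its range is refused whole. The fingers move at their own pace and stop on an object; the grip force is fixed at half the most. Time passes only in rows, so rows that repeat a pose let the fingers close. It gives the time, the measured TCP pose, the force and the opening at its end, in the units of the state.
- r.sense(): the state, without advancing time (a new reading comes with each control period).
- r.capture(name): name is "scene" or "top" or "wrist"; returns the picture (480x640x3 uint8, blue, green, red); there is no depth.
- r.camera_model(name): a dict with "mtx" (3x3 intrinsics, pixels), "dist" ([k1, k2, p1, p2, k3] as OpenCV has them; the pictures are not rectified), "R" (3x3) and "t" (3): a world point X has camera coordinates R X + t; the wrist camera has in their place "mount" (4x4, takes a point from camera to tool coordinates, whose origin is the TCP and whose axes are the flange's). Camera axes: x right, y down, z forward; pixel columns grow to the right and rows downward; lengths in m; the calibration is good to about 2 mm. A picture is of the moment at which its call begins: read the wrist's pose just before it. camera_model takes no time and is no camera call.
- r.finish_job(): hands the job in, once; it reports no verdict.
Trained networks look in the newest picture that a camera, given by its name, has taken for a name from the list of things; names that differ only in an ending like _2 or _b are one class to them, and where a whole thing is asked for, a point or a joint stands for the part that bears it (a point fixed in the world has none). Each returns a list of dicts, best first, with "score" (0 to 1); they miss things now and then, are a little off and sometimes report something else, mostly with a low value. They report only what shows in the picture. A call takes as long as a camera call. They do not tell look-alikes from the thing itself.
- r.recognise(camera, target): "rect" ([left, top, right, bottom] as shares, 0 to 1, of the picture: columns of its width, rows of its height, round what is visible of it).
- r.outline_of(camera, target): "pixels" (480x640 bool, what is visible of it) and "rect" ([left, top, right, bottom] as shares, 0 to 1, of the picture: columns of its width, rows of its height, round what is visible of it).
The state is a dict: "time_s": time; "joints": joint angles; "joint_velocities": joint speeds; "effort": joint torques, N m; "tcp_pos": TCP position; "ee_rot": TCP orientation; "wrist_force": force on the tool from outside, world axes, zero at the start; "moment": the same for the moment, N m; "gripper_width": opening from 0.0 (shut) to 1.0 (fully open).
Only numpy, scipy, OpenCV 4.12 (cv2) and the standard library are available. Lean on these libraries where they do the work, as an engineer would, in place of code of your own. Each camera call takes 0.05 s, during which the arm holds its last target.

TASK

Take the plain solid bar out of the wooden specimen rack and lay it flat on the middle of the balance pan, setting it down rather than dropping it. It lies flush in its pocket: push down on its end at the rack's low-walled notch side, so that its other end tips up and stays up against the pocket, then grip it there. Leave the drilled bar lying in its own pocket.

Things in the scene. Friction and masses are not known exactly. Their poses are not given: they have to be found in the camera images.
- plain_bar: Solid aluminium bar, 110 x 44 x 14 mm (x, y, z), 180 g; origin: centre of underside. x: along its length, away from the notch side. Lies flush in either pocket. Its -x end pressed (shut fingertips 13 mm from the end, 14 mm down) rocks it over the ledge's edge; it stays tipped about 34 degrees, +x end raised, lower edge 18 mm over the rack's top: grip there across the width, square to the bar.
- drilled_bar: Bystander to leave alone: aluminium bar of the same size, lying the same way in the other pocket, with two 20 mm holes through it. Origin: centre of its underside.
- rack: Fixed wooden rack, 136 x 126 mm, 50 mm high; origin: centre of underside. Two pockets along x, centres y = 29 and -29 mm, 48 mm wide, x from -57 to 58 mm; floor 36 mm high (ledge) for x > 0, 6 mm high (well) for x < 0. Side walls 10 mm thick, top at 50 mm; -x wall 11 mm thick, cut low to 38 mm: the notch side, facing the robot within 30 degrees. Bars lie with their centre at x = 2 mm.
- balance: White laboratory balance fixed to the table, round steel pan of 140 mm diameter, its flat top 58 mm above the table. Origin: under the pan's middle, at table height; z up. Housing 170 x 180 mm, 42 mm high under the pan, with a lower keypad part on its -x side. The pan does not move.
Things that resemble listed ones, but are neither listed nor needed, are in the scene too. What is shaped like the plain_bar but orange or pink is not meant.

How it is judged:
By the outcome, as a careful person would: the job done as asked, in the order asked, and still so for the second after the job is handed in, with the robot touching nothing.
It also fails if it takes over 54 s, if anything falls off the work surface, if the arm or the gripper's body presses on something with over 40 N, if the wrist force passes 120 N, or if a joint passes its speed limit or range.

## Working session

There is one attempt and no reset: what is moved stays moved. The work goes in short steps, Python scripts to look and compute and a shell command to move; the robot and the scene stay as the last step left them, time stands still between calls to the robot, and variables do not carry over. Pictures are saved under pics/ and viewed, and the job is handed in when it is done.

```bash
mkdir -p pics; ls
python3 - <<'E'
from station import r
import cv2
for n in ["scene","top","wrist"]:
    im=r.capture(n); cv2.imwrite(f"pics/{n}0.png",im)
s=r.sense(); print(s)
for n in ["scene","top","wrist"]: print(r.camera_model(n))
E
```

```text
pics
{'time_s': 0.15, 'joints': array([ 8.04776786e+01,  2.20810846e+01,  3.98357698e-01, -2.02463374e-02,
       -6.84126475e+01, -1.48163735e+01]), 'joint_velocities': array([ 0.03339839, -0.06841505,  0.23749109,  0.09094038, -0.02263149,
        0.01203767]), 'effort': array([ 3.03591005e-04, -3.91052163e+01,  1.87587136e+01,  4.22233567e+00,
        1.23912268e-02, -1.39412959e-04]), 'tcp_pos': array([0.25739352, 0.56906869, 0.23871108]), 'ee_rot': array([[ 9.11071482e-01, -4.12247977e-01, -5.99425772e-04],
       [-4.12248399e-01, -9.11070106e-01, -1.58728232e-03],
       [ 1.08235023e-04,  1.69323997e-03, -9.99998561e-01]]), 'wrist_force': array([-0.46516452,  0.71001086,  0.24355658]), 'moment': array([ 0.00603039, -0.04959216,  0.07127581]), 'gripper_width': 0.9998337719294486}
{'mtx': array([[539.53361733,   0.        , 315.14964421],
       [  0.        , 539.53361733, 243.10162266],
       [  0.        ,   0.        ,   1.        ]]), 'dist': array([-0.03354232,  0.        ,  0.        ,  0.        ,  0.        ]), 'R': array([[ 6.60100763e-01,  7.51176984e-01, -3.4895098
[... 524 characters left out ...]
06],
       [ 0.0873407 , -0.00377077, -0.99617136]]), 't': array([0.00475276, 0.57864162, 1.13418035])}
{'mtx': array([[356.77600094,   0.        , 316.18637454],
       [  0.        , 356.77600094, 240.07749726],
       [  0.        ,   0.        ,   1.        ]]), 'dist': array([-0.05471652,  0.        ,  0.        ,  0.        ,  0.        ]), 'mount': array([[ 1.08498889e-05, -9.69148737e-01, -2.46476622e-01,
         6.62099521e-02],
       [ 9.99999960e-01, -5.88926315e-05,  2.75586412e-04,
         6.60636246e-04],
       [-2.81599880e-04, -2.46476615e-01,  9.69148698e-01,
        -1.44824526e-01],
       [ 0.00000000e+00,  0.00000000e+00,  0.00000000e+00,
         1.00000000e+00]])}
```

View pics/top0.png

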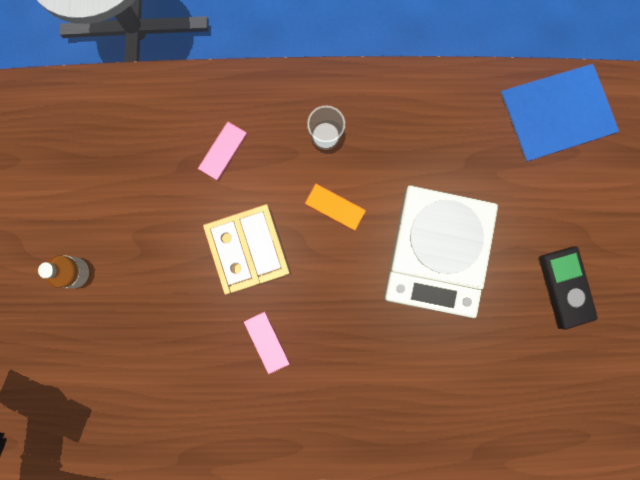

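View pics/scene0.png

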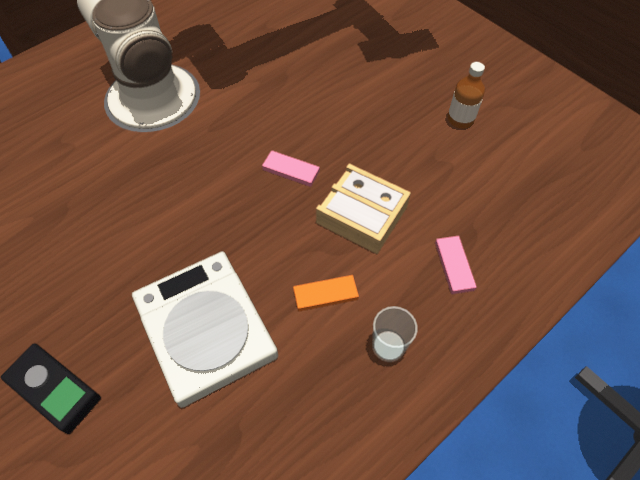

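View pics/wrist0.png

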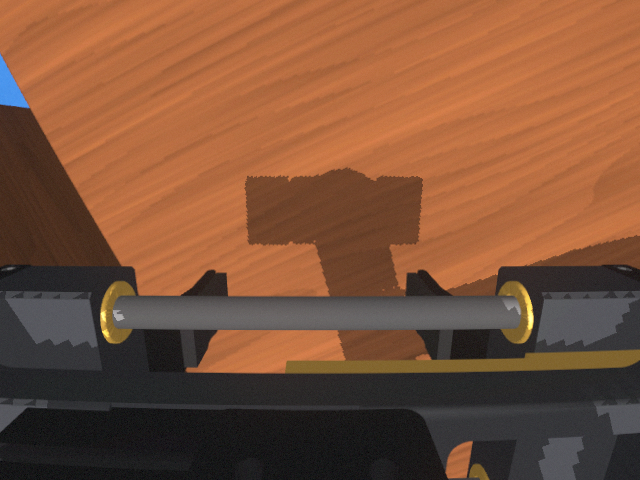

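The top view shows the rack at (246,249). The white bar at (260,243) is undrilled, and the one at (231,252) has two holes. There are pink look-alikes at (222,151) and (266,343) and an orange one at (335,207); none of those is meant. The balance pan is at (447,236). I'll measure the rack, bar and pan next.

```bash
cat > h.py <<'E'
import numpy as np, cv2
from station import r
def ray(n,px):
    c=r.camera_model(n)
    u=cv2.undistortPoints(np.float64(px).reshape(-1,1,2),c["mtx"],c["dist"]).reshape(-1,2)
    d=np.c_[u,np.ones(len(u))]@c["R"]; o=-c["R"].T@c["t"]
    return o,d
def atz(n,px,z):
    o,d=ray(n,px); k=(z-o[2])/d[:,2]; return o+d*k[:,None]
def proj(n,X):
    c=r.camera_model(n)
    return cv2.projectPoints(np.float64(X).reshape(-1,3),cv2.Rodrigues(c["R"])[0],c["t"],c["mtx"],c["dist"])[0].reshape(-1,2)
def wproj(X,s):
    c=r.camera_model("wrist"); m=c["mount"]
    T=np.eye(4); T[:3,:3]=s["ee_rot"]; T[:3,3]=s["tcp_pos"]; W=np.linalg.inv(T@m)
    return cv2.projectPoints(np.float64(X).reshape(-1,3),cv2.Rodrigues(W[:3,:3])[0],W[:3,3],c["mtx"],c["dist"])[0].reshape(-1,2)
E
python3 - <<'E'
from h import *
ims={n:r.capture(n) for n in ["top","scene"]}
for t in ["plain_bar","rack","balance","drilled_bar"]:
  for n in ["top","scene"]:
    for o in r.outline_of(n,t)[:3]:
        m=o["pixels"].astype(np.uint8)
        c,_=cv2.findContours(m,cv2.RETR_EXTERNAL,cv2.CHAIN_APPROX_NONE)
        c=max(c,key=cv2.contourArea); b=cv2.minAreaRect(c)
        z=0.05
        w=atz(n,cv2.boxPoints(b),z)
        print(t,n,round(o["score"],2),np.round(b[0],1),np.round(w[:,:2],3).tolist(), np.round(w.mean(0),4))
for n,(x,y,w,h),k in [("top",(190,190,120,120),5),("scene",(300,150,130,110),6)]:
    cv2.imwrite(f"pics/crop_{n}.png",cv2.resize(ims[n][y:y+h,x:x+w],None,fx=k,fy=k,interpolation=cv2.INTER_CUBIC)[:600,:800])
E
```

```text
plain_bar top 0.97 [266.2 342.8] [[0.421, 0.14], [0.439, 0.1], [0.342, 0.055], [0.324, 0.095]] [0.3815 0.0976 0.05  ]
plain_bar top 0.94 [335.2 207.4] [[0.638, 0.024], [0.678, 0.002], [0.626, -0.092], [0.586, -0.07]] [ 0.6322 -0.0341  0.05  ]
plain_bar top 0.84 [222.5 150.8] [[0.711, 0.226], [0.803, 0.168], [0.777, 0.131], [0.686, 0.189]] [0.7442 0.1785 0.05  ]
plain_bar scene 0.86 [455.1 264.3] [[0.705, 0.169], [0.724, 0.215], [0.819, 0.151], [0.8, 0.108]] [0.7619 0.1607 0.05  ]
plain_bar scene 0.69 [325.9 293.4] [[0.607, -0.083], [0.66, 0.011], [0.701, -0.017], [0.649, -0.108]] [ 0.6543 -0.0493  0.05  ]
plain_bar scene 0.67 [357.1 212.3] [[0.524, 0.068], [0.504, 0.111], [0.613, 0.143], [0.63, 0.101]] [0.5676 0.1056 0.05  ]
rack top 0.78 [246.2 249.4] [[0.603, 0.217], [0.641, 0.093], [0.508, 0.051], [0.47, 0.174]] [0.5556 0.1337 0.05  ]
rack scene 0.61 [362.  207.4] [[0.526, 0.03], [0.457, 0.173], [0.608, 0.214], [0.664, 0.073]] [0.5641 0.1224 0.05  ]
balance top 0.73 [441.1 252.1] [[0.454, -0.12], [0.673, -0.166], [0.638, -0.347], [0.418, -0.297]] [ 0.546  -0.2328  0.05  ]
balance scene 0.59 [201.5 327.5] [[0.429, -0.318], [0.464, -0.122], [0.692, -0.18], [0.651, -0.352]] [ 0.559  -0.2428  0.05  ]
drilled_bar scene 0.67 [372.3 190.9] [[0.508, 0.125], [0.487, 0.168], [0.596, 0.199], [0.614, 0.156]] [0.5511 0.1617 0.05  ]
```

View pics/crop_top.png

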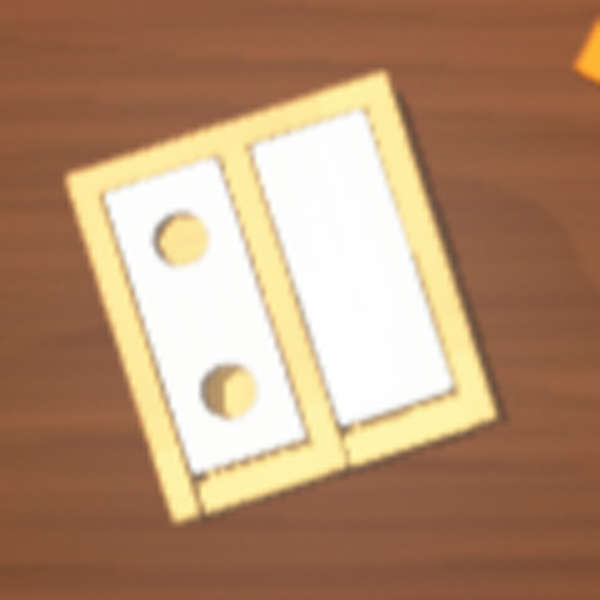

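The crop confirms it. The plain white bar is the right-hand one, in the rack's -y pocket; the drilled bar is on the left. The notch cut is at the bottom, towards the robot.

View pics/crop_scene.png

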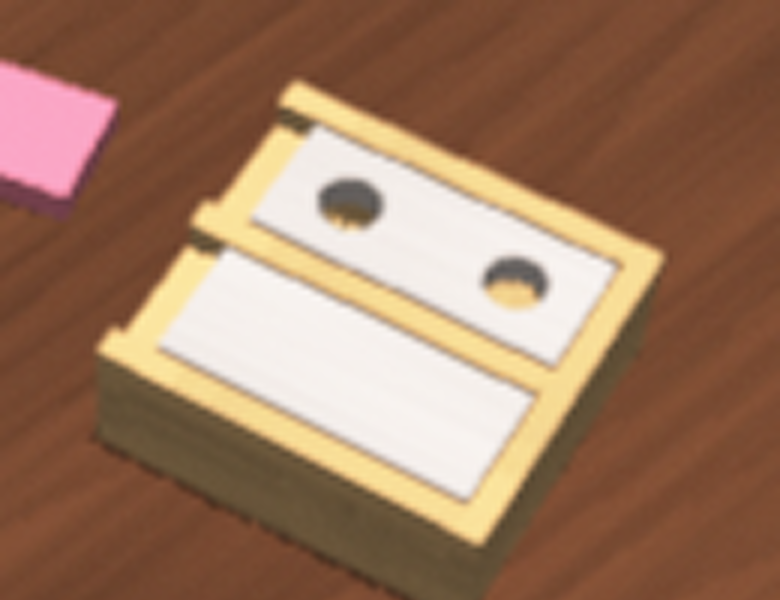

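Run:
```python
from h import *
from scipy.optimize import least_squares
c=np.array([[66,175],[388,70],[497,415],[175,523]])
px=190+(c+.5)/5-.5
b=190+(np.array([[250,148],[365,108],[455,388],[342,425]])+.5)/5-.5
# outline mask fits: rack corners top z=.05 (notch-side corners of side walls also .05)
print(np.round(atz("top",px,.05),4)); print(np.round(atz("top",b,.05),4), atz("top",b,.05).mean(0))
R=np.array([[.068,.063],[.068,-.063],[-.068,-.063],[-.068,.063]])
B=np.array([[.057,-.007],[.057,-.051],[-.053,-.051],[-.053,-.007]])
P=np.r_[R,B]
Q=np.r_[atz("top",px,.05),atz("top",b,.05)][:,:2]
f=lambda p:((P@np.array([[np.cos(p[2]),np.sin(p[2])],[-np.sin(p[2]),np.cos(p[2])]])+p[:2])-Q).ravel()
s=least_squares(f,[.55,.13,.3]); print(s.x,np.degrees(s.x[2])); print(np.round(s.fun.reshape(-1,2)*1e3,1))
```

```text
[[0.6031 0.2153 0.05  ]
 [0.6411 0.0936 0.05  ]
 [0.511  0.0538 0.05  ]
 [0.4722 0.1743 0.05  ]]
[[0.6123 0.1457 0.05  ]
 [0.6268 0.1023 0.05  ]
 [0.5212 0.0694 0.05  ]
 [0.508  0.1116 0.05  ]] [0.56706429 0.1072538  0.05      ]
[0.55665149 0.13429154 0.30454596] 17.44919792653123
[[-0.5 -0.6]
 [-0.6  1. ]
 [-0.3 -0. ]
 [ 0.7 -0.3]
 [ 0.8 -1. ]
 [-0.5  0.4]
 [ 0.2  0.4]
 [ 0.2  0.1]]
```

Run:
```python
from h import *
from scipy.optimize import least_squares
o=np.array([300,150])
R=np.array([[.068,.063],[.068,-.063],[-.068,-.063],[-.068,.063]])
B=np.array([[.057,-.007],[.057,-.051],[-.053,-.051],[-.053,-.007]])
rc=np.array([[663,257],[480,543],[98,350],[297,82]]); bc=np.array([[540,395],[468,500],[160,347],[225,252]])
Q=atz("scene",np.r_[rc,bc]/6+o-.4,.05)[:,:2]; P=np.r_[R,B]
f=lambda p:((P@np.array([[np.cos(p[2]),np.sin(p[2])],[-np.sin(p[2]),np.cos(p[2])]])+p[:2])-Q).ravel()
s=least_squares(f,[.55,.13,.3]); print(s.x,np.degrees(s.x[2])); print(np.round(s.fun.reshape(-1,2)*1e3,1))
# pan
for n,c0,rr in [("top",(447,237),60),("scene",(206,331),70)]:
    im=r.capture(n); g=cv2.cvtColor(im,cv2.COLOR_BGR2GRAY)
    hsv=cv2.cvtColor(im,cv2.COLOR_BGR2HSV)
    x,y=c0[0]-75,c0[1]-75
    cv2.imwrite(f"pics/pan_{n}.png",cv2.resize(im[y:y+150,x:x+150],None,fx=4,fy=4,interpolation=cv2.INTER_CUBIC))
    m=np.zeros_like(g)
    cc=atz(n,[c0],.058)[0]
    for dx in [0]:
      a=np.linspace(0,2*np.pi,60)
      # refine by max radial gradient
      def cost(p):
        e=0
        s=0
        for rad,sg in [(.067,-1),(.073,1)]:
          X=np.c_[p[0]+rad*np.cos(a),p[1]+rad*np.sin(a),np.full(60,.058)]
          q=proj(n,X).astype(np.float32)
          s+=sg*cv2.remap(cv2.GaussianBlur(g,(3,3),0),q[None,:,0],q[None,:,1],cv2.INTER_LINEAR).astype(float).mean()
        return -s
      from scipy.optimize import minimize
      best=min(((cost((cc[0]+i*1e-3,cc[1]+j*1e-3)),cc[0]+i*1e-3,cc[1]+j*1e-3) for i in range(-10,11) for j in range(-10,11)))
    print(n,cc,best)
```

```text
[0.55669203 0.13418029 0.30519652] 17.48647244251993
[[ 0.3  1.1]
 [ 1.1  0.1]
 [ 0.5 -0.7]
 [-0.4 -0.7]
 [-0.5 -1.7]
 [ 0.2  0.2]
 [-0.8 -0.1]
 [-0.4  1.8]]
top [ 0.57262607 -0.24203774  0.058     ] (np.float64(-14.73333333333332), np.float64(0.5736260659386436), np.float64(-0.2400377366585572))
scene [ 0.57829328 -0.24489966  0.058     ] (np.float64(-47.25), np.float64(0.5782932779167794), np.float64(-0.24489966237872282))
```

View pics/pan_top.png

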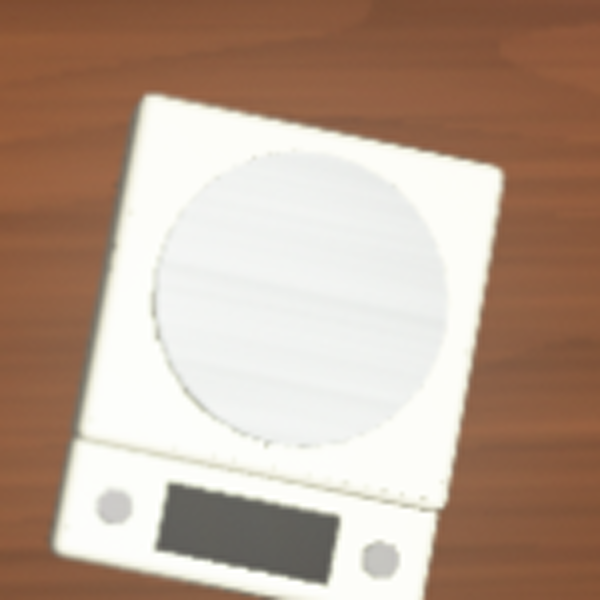

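View pics/pan_scene.png

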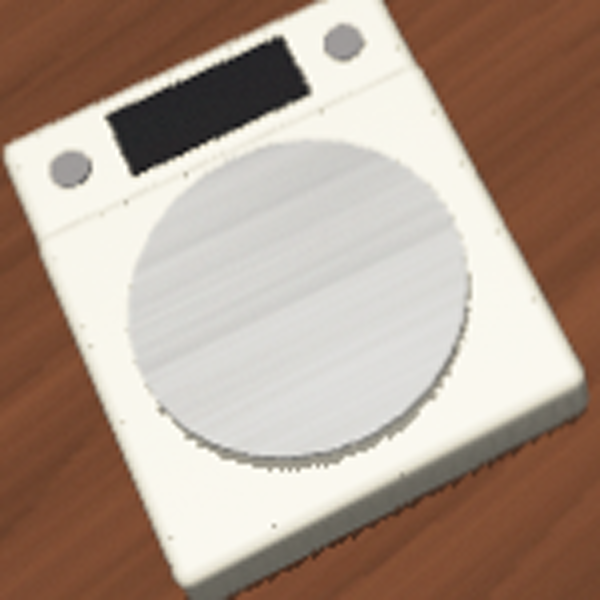

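```bash
cat >> h.py <<'E'
from scipy.spatial.transform import Rotation as Ro
RACK=np.array([.5567,.1342,0]); YAW=np.radians(17.47); PAN=np.array([.5745,-.243,.058])
RR=Ro.from_euler("z",YAW).as_matrix()
def rk(x,y,z): return RACK+RR@np.array([x,y,z])
def to(pos,yaw,tilt=0):
    """tool x along yaw, tool z down, tilted by 'tilt' so that tool z leans towards +x"""
    s=r.sense(); A=s["ee_rot"]
    a=np.radians(tilt); x=np.array([np.cos(a),0,np.sin(a)]); z=np.array([np.sin(a),0,-np.cos(a)])
    T=Ro.from_euler("z",yaw).as_matrix()@np.c_[x,np.cross(z,x),z]
    d=A.T@(np.asarray(pos)-s["tcp_pos"]); w=Ro.from_matrix(A.T@T).as_rotvec()
    print("t",s["time_s"],"pos",np.round(s["tcp_pos"],4),"F",np.round(s["wrist_force"],1),"w",round(s["gripper_width"],3))
    print("mm",np.round(d*1e3,1),"deg",np.round(np.degrees(w),1)," ROW",np.round(np.r_[d/.3,np.degrees(w)/180],4).tolist())
E
python3 -c "
from h import *
to(rk(-.040,-.029,.12),YAW)"
```

```text
t 0.75 pos [0.2575 0.5695 0.2396] F [-0.9  0.6 -0.2] w 0.999
mm [441.4 321.6 119.6] deg [ -0.   -0.  -41.8]  ROW [1.4715, 1.0719, 0.3985, -0.0, -0.0, -0.2323]
```

```bash
python3 -m creep '[[0,0.1,0.07,0.01,0,0,-0.03],[0,0.2,0.15,0.02,0,0,-0.06],[0,0.3,0.22,0.03,0,0,-0.1],[0,0.4,0.3,0.04,0,0,-0.13],[0,0.5,0.37,0.05,0,0,-0.16]]'; python3 -c "
from h import *
to(rk(-.040,-.029,.12),YAW)"
```

```text
time_s: 1.17
tcp_pos: [0.3488, 0.4047, 0.2246]
ee_rot: [[0.997, 0.083, 0.0], [0.083, -0.997, 0.0], [0.0, -0.0, -1.0]]
wrist_force: [1.0, 1.1, 0.4]
gripper_width: 0.708
t 1.1667 pos [0.3488 0.4047 0.2246] F [1.  1.1 0.4] w 0.708
mm [152.1 323.9 104.6] deg [ -0.   -0.  -12.7]  ROW [0.5069, 1.0797, 0.3487, -0.0001, -0.0, -0.0706]
```

```bash
python3 -m creep '[[0,0.06,0.12,0.02,0,0,-0.02],[0,0.12,0.24,0.04,0,0,-0.04],[0,0.18,0.36,0.06,0,0,-0.06],[0,0.23,0.48,0.09,0,0,-0.07],[0,0.29,0.6,0.12,0,0,-0.07]]'; python3 -c "
from h import *
to(rk(-.040,-.029,.12),YAW)"
```

```text
time_s: 1.58
tcp_pos: [0.4509, 0.2309, 0.1889]
ee_rot: [[0.954, 0.3, 0.001], [0.3, -0.954, 0.001], [0.001, -0.001, -1.0]]
wrist_force: [0.3, 0.2, 0.9]
gripper_width: 0.324
t 1.5833 pos [0.4509 0.2309 0.1889] F [0.3 0.2 0.9] w 0.324
mm [ 31.8 153.   68.8] deg [-0.  -0.1 -0. ]  ROW [0.106, 0.51, 0.2294, -0.0003, -0.0004, -0.0]
```

```bash
python3 -m creep '[[0,0.025,0.12,0.05,0,0,0],[0,0.05,0.24,0.1,0,0,0],[0,0.08,0.36,0.15,0,0,0],[0,0.106,0.48,0.2,0,0,0],[0,0.106,0.51,0.22,0,0,0]]'; python3 -m creep '[[0,0,0,0,0,0,0],[0,0,0,0,0,0,0]]' ;python3 - <<'E'
from h import *
to(rk(-.040,-.029,.12),YAW)
s=r.sense(); im=r.capture("wrist")
q=wproj([rk(-.053,-.007,.05),rk(-.053,-.051,.05),rk(.057,-.051,.05),rk(.057,-.007,.05)],s)
for p in q: cv2.circle(im,tuple(np.int32(np.round(p))),3,(0,0,255),-1)
cv2.imwrite("pics/w1.png",im)
cv2.imwrite("pics/t1.png",r.capture("top"))
E
```

```text
time_s: 2.0
tcp_pos: [0.5281, 0.0906, 0.1207]
ee_rot: [[0.955, 0.296, -0.002], [0.296, -0.955, -0.0], [-0.002, -0.0, -1.0]]
wrist_force: [-0.1, -0.3, 0.6]
gripper_width: 0.021
time_s: 2.17
tcp_pos: [0.5281, 0.0899, 0.1203]
ee_rot: [[0.956, 0.294, -0.003], [0.294, -0.956, -0.001], [-0.003, 0.0, -1.0]]
wrist_force: [0.2, -0.0, 0.1]
gripper_width: 0.009
t 2.1667 pos [0.5281 0.0899 0.1203] F [ 0.2 -0.   0.1] w 0.009
mm [ 0.6 -4.7  0.3] deg [ 0.   0.2 -0.4]  ROW [0.002, -0.0156, 0.0009, 0.0, 0.0009, -0.0021]
```

View pics/w1.png

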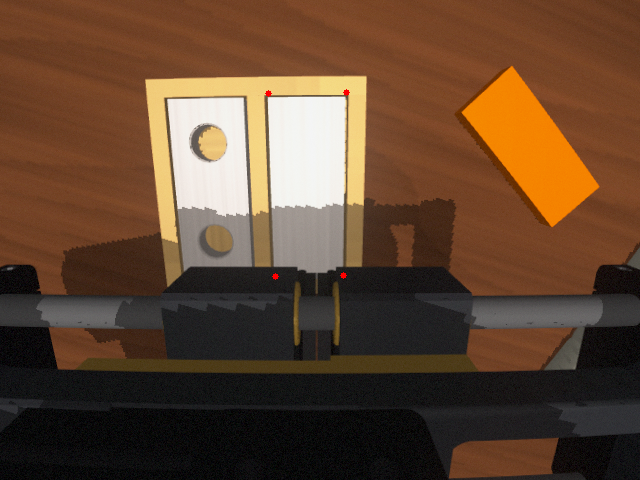

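In the wrist view, my predicted corners (268,93) and (346,92) fall within about 3 px of the bar's far end. So the pose agrees in all three cameras. I'll go down for the press.

```bash
python3 -m creep '[[0,0.002,-0.0156,0.06,0,0.001,-0.002],[0,0.002,-0.0156,0.11,0,0.001,-0.002],[0,0.002,-0.0156,0.15,0,0.001,-0.002],[0,0.002,-0.0156,0.15,0,0.001,-0.002],[0,0.002,-0.0156,0.15,0,0.001,-0.002]]'; python3 -c "
from h import *
to(rk(-.040,-.029,.053),YAW)"
```

```text
time_s: 2.68
tcp_pos: [0.5274, 0.0975, 0.077]
ee_rot: [[0.952, 0.305, 0.003], [0.305, -0.952, 0.001], [0.003, -0.0, -1.0]]
wrist_force: [-0.5, -0.1, 0.4]
gripper_width: 0.008
t 2.6833 pos [0.5274 0.0975 0.077 ] F [-0.5 -0.1  0.4] w 0.008
mm [-1.1  2.8 24. ] deg [-0.  -0.2  0.3]  ROW [-0.0038, 0.0093, 0.0801, -0.0, -0.0011, 0.0016]
```

```bash
python3 -m creep '[[0,-0.003,0.006,0.02,0,0,0.001],[0,-0.003,0.006,0.035,0,0,0.001],[0,-0.003,0.006,0.05,0,0,0.001],[0,-0.003,0.006,0.065,0,0,0.001],[0,-0.003,0.006,0.08,0,0,0.001]]'; python3 -c "
from h import *
to(rk(-.040,-.029,.053),YAW)"
```

```text
time_s: 3.1
tcp_pos: [0.5273, 0.0955, 0.0528]
ee_rot: [[0.953, 0.302, 0.004], [0.302, -0.953, 0.001], [0.004, -0.0, -1.0]]
wrist_force: [-0.2, 0.9, 0.1]
gripper_width: 0.005
t 3.1 pos [0.5273 0.0955 0.0528] F [-0.2  0.9  0.1] w 0.005
mm [-0.3  0.9 -0.2] deg [-0.  -0.2  0.1]  ROW [-0.001, 0.0031, -0.0008, -0.0, -0.0012, 0.0006]
```

Run:
```python
from h import *
im=r.capture("scene"); cv2.imwrite("pics/s2.png",cv2.resize(im[110:270,270:450],None,fx=4,fy=3.75,interpolation=cv2.INTER_CUBIC))
im=r.capture("wrist"); cv2.imwrite("pics/w2.png",im)
```

```text
(no output)
```

View pics/s2.png

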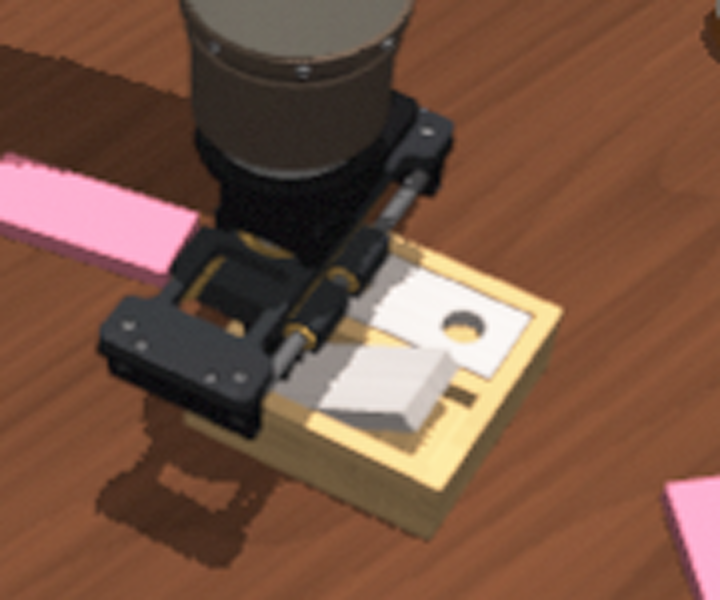

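View pics/w2.png

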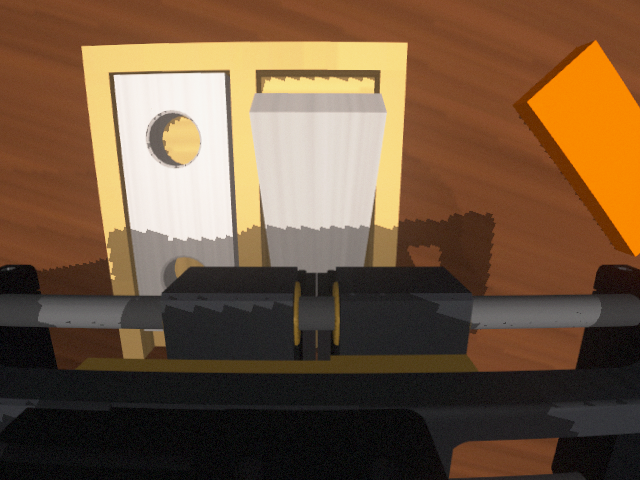

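The bar has tipped: its far end is raised, with the end face showing at about (318,102) in the wrist view. I'll retract straight up and check that it stays.

```bash
python3 -m creep '[[0,0,0,-0.05,0,0,0],[0,0,0,-0.15,0,0,0],[0,0,0,-0.28,0,0,0],[0.7,0,0,-0.4,0,0,0],[0.7,0,0,-0.45,0,0,0]]'
python3 - <<'E'
from h import *
r.capture("wrist")
im=r.capture("scene"); cv2.imwrite("pics/s3.png",cv2.resize(im[150:270,290:430],None,fx=5,fy=5,interpolation=cv2.INTER_CUBIC))
s=r.sense(); im=r.capture("wrist")
a=np.radians(34); u=np.array([np.cos(a),0,np.sin(a)]); n=np.array([-np.sin(a),0,np.cos(a)])
for y in (-.051,-.007):
  for t in (0,.014):
    P=np.array([0,y,.036])+57e-3*u+t*n
    p=wproj([rk(*P)],s)[0]; cv2.circle(im,tuple(np.int32(np.round(p))),2,(0,0,255),-1)
cv2.imwrite("pics/w3.png",im)
E
```

```text
time_s: 3.62
tcp_pos: [0.5289, 0.0958, 0.1926]
ee_rot: [[0.953, 0.303, 0.01], [0.303, -0.953, 0.003], [0.011, 0.0, -1.0]]
wrist_force: [0.6, 0.7, -0.3]
gripper_width: 0.084
```

View pics/s3.png

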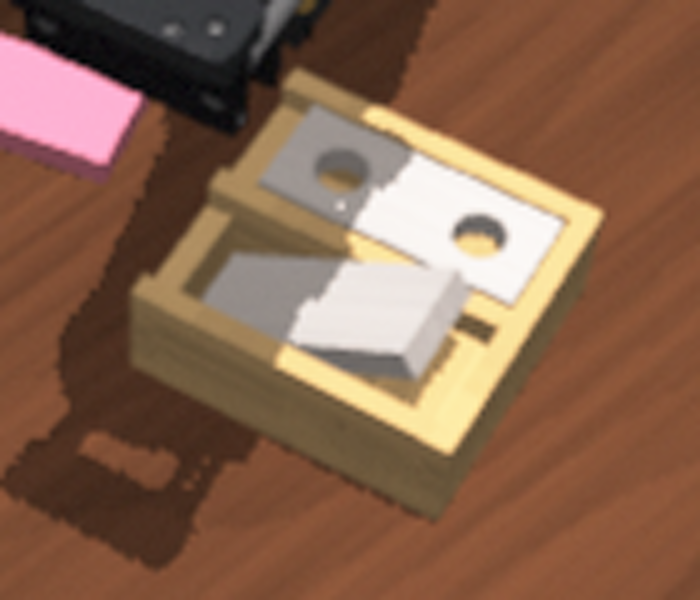

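View pics/w3.png

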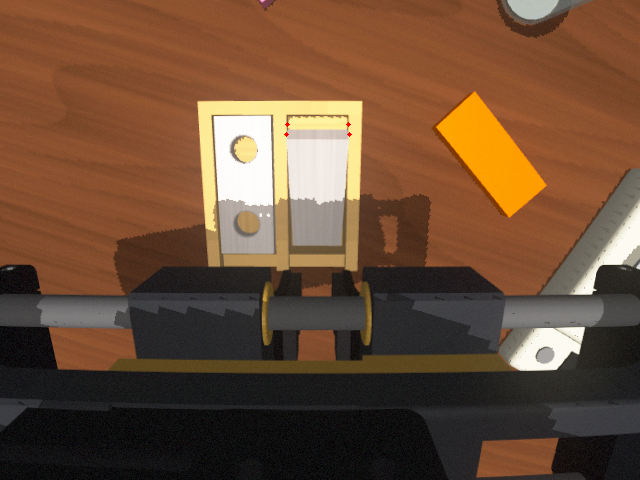

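Run:
```python
from h import *
s=r.sense()
r.capture("wrist")
def corners(L,th,sh=0):
    a=th; u=np.array([np.cos(a),0,np.sin(a)]); n=np.array([-np.sin(a),0,np.cos(a)])
    return [rk(*(np.array([0,y,.036])+(.110-L)*u+t*n)) for y in (-.051,-.007) for t in (0,.014)]
for L in (.051,.053,.055,.057,.059):
    th=np.arcsin(.03/L); C=corners(L,th)
    print(L,np.degrees(th).round(1),((proj("scene",C)+.4-[290,150])*5).round(0).tolist(),wproj(C,s).round(1).tolist(),np.round(C[0][2],4))
im=r.capture("wrist"); cv2.imwrite("pics/w4.png",cv2.resize(im[90:280,190:380],None,fx=3.1,fy=3.1,interpolation=cv2.INTER_CUBIC))
```

```text
0.051 36.0 [[424.0, 375.0], [406.0, 348.0], [480.0, 289.0], [463.0, 261.0]] [[348.9, 119.1], [350.2, 130.2], [286.6, 119.0], [285.4, 130.2]] 0.0707
0.053 34.5 [[421.0, 378.0], [405.0, 351.0], [477.0, 292.0], [462.0, 264.0]] [[348.6, 120.5], [349.8, 131.1], [286.8, 120.4], [285.7, 131.0]] 0.0683
0.055 33.1 [[418.0, 380.0], [403.0, 353.0], [475.0, 294.0], [460.0, 267.0]] [[348.3, 122.0], [349.6, 132.1], [287.1, 121.9], [285.9, 132.0]] 0.066
0.057 31.8 [[415.0, 382.0], [400.0, 355.0], [472.0, 296.0], [457.0, 269.0]] [[348.0, 123.7], [349.3, 133.4], [287.4, 123.7], [286.2, 133.3]] 0.0639
0.059 30.6 [[412.0, 384.0], [398.0, 357.0], [468.0, 298.0], [455.0, 271.0]] [[347.8, 125.6], [349.0, 134.9], [287.6, 125.5], [286.4, 134.8]] 0.0619
```

View pics/w4.png

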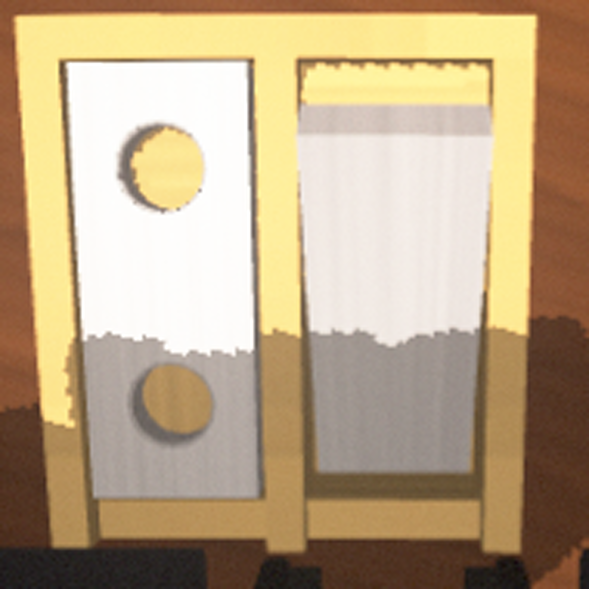

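The bar is holding its tip at about 33°, with the end face at wrist rows 123–133 and its width centred in the pocket. The drilled bar hasn't moved. Next I'll tilt to be square to the bar at a pre-grasp pose.

```bash
python3 -c "
from h import *
to(rk(-.0014,-.029,.1245),YAW,33)"
```

```text
t 3.8667 pos [0.5256 0.0948 0.186 ] F [-0.1  0.2  0.3] w 0.298
mm [40.1  0.8 61.5] deg [-0.  33.   0.1]  ROW [0.1338, 0.0028, 0.2051, -0.0001, 0.1835, 0.0003]
```

```bash
python3 -m creep '[[0.7,0.03,0,0.04,0,0.037,0],[0.7,0.06,0,0.08,0,0.074,0],[0.7,0.09,0.003,0.12,0,0.11,0],[0.7,0.12,0.003,0.16,0,0.147,0],[0.7,0.134,0.003,0.2,0,0.183,0]]';python3 -m creep '[[0.7,0,0,0,0,0,0],[0.7,0,0,0,0,0,0]]'
python3 - <<'E'
from h import *
to(rk(-.0014,-.029,.1245),YAW,33)
s=r.sense();im=r.capture("wrist")
a=np.radians(33);u=np.array([np.cos(a),0,np.sin(a)]); n=np.array([-np.sin(a),0,np.cos(a)])
for y in (-.051,-.007):
  for t in (0,.014):
    p=wproj([rk(*(np.array([0,y,.036])+.0545*u+t*n))],s)[0]; cv2.circle(im,tuple(np.int32(np.round(p))),2,(0,0,255),-1)
cv2.imwrite("pics/w5.png",im)
E
```

```text
time_s: 4.28
tcp_pos: [0.5686, 0.0956, 0.1405]
ee_rot: [[0.843, 0.318, 0.434], [0.274, -0.948, 0.163], [0.463, -0.019, -0.886]]
wrist_force: [9.5, 11.0, 3.4]
gripper_width: 0.656
time_s: 4.45
tcp_pos: [0.567, 0.0945, 0.1379]
ee_rot: [[0.846, 0.317, 0.43], [0.273, -0.948, 0.161], [0.458, -0.019, -0.889]]
wrist_force: [0.4, -0.2, -0.3]
gripper_width: 0.692
t 4.45 pos [0.567  0.0945 0.1379] F [ 0.4 -0.2 -0.3] w 0.692
mm [ -5.5 -11.7  12.5] deg [-1.4  5.7  0.3]  ROW [-0.0182, -0.0391, 0.0418, -0.008, 0.0318, 0.0018]
```

View pics/w5.png

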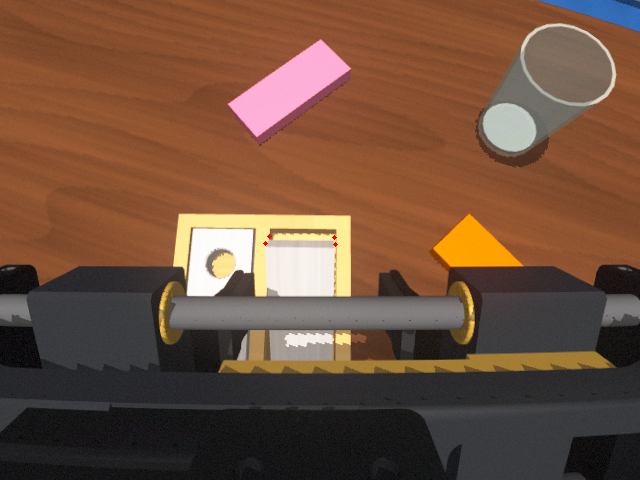

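```bash
python3 -m creep '[[0.7,-0.009,-0.02,0.02,-0.004,0.016,0.001],[0.7,-0.018,-0.039,0.042,-0.008,0.032,0.002],[0.7,-0.018,-0.039,0.042,-0.008,0.032,0.002],[0.7,-0.018,-0.039,0.042,-0.008,0.032,0.002],[0.7,-0.018,-0.039,0.042,-0.008,0.032,0.002]]'
python3 - <<'E'
from h import *
to(rk(-.0014,-.029,.1245),YAW,33)
to(rk(.0313,-.029,.0742),YAW,33)
E
```

```text
time_s: 4.92
tcp_pos: [0.5801, 0.0909, 0.1475]
ee_rot: [[0.816, 0.33, 0.474], [0.259, -0.943, 0.209], [0.516, -0.048, -0.855]]
wrist_force: [-0.1, 0.4, -0.2]
gripper_width: 0.701
t 4.9167 pos [0.5801 0.0909 0.1475] F [-0.1  0.4 -0.2] w 0.701
mm [-21.  -18.5  15.3] deg [-3.3  1.9  0.1]  ROW [-0.07, -0.0618, 0.051, -0.0182, 0.0108, 0.0004]
t 4.9167 pos [0.5801 0.0909 0.1475] F [-0.1  0.4 -0.2] w 0.701
mm [-18.9 -15.1  75.2] deg [-3.3  1.9  0.1]  ROW [-0.0632, -0.0504, 0.2506, -0.0182, 0.0108, 0.0004]
```

Run:
```python
from h import *
s=r.sense(); print(s["joints"].round(1),s["joint_velocities"].round(2))
```

```text
[ 25.   13.6 -36.    3.9  -9.2  79.9] [ 0.09 -0.17 -0.93 -0.49 -0.25  0.87]
```

Joint 5 is at its end stop (-9.2°), so the 33° tilt can't be reached there. The side faces are flat, so a smaller tilt still grips across the width. I'll try a 20–25° tilt and make up the difference when laying the bar down.

Run:
```python
from h import *
to(rk(.0142,-.029,.1304),YAW,20)
```

```text
t 4.9167 pos [0.5801 0.0909 0.1475] F [-0.1  0.4 -0.2] w 0.701
mm [ -4.6 -18.3  18.3] deg [ -3.2 -11.1   0.4]  ROW [-0.0153, -0.0611, 0.061, -0.018, -0.0614, 0.0025]
```

```bash
python3 -m creep '[[0.7,-0.008,-0.03,0.02,-0.009,-0.03,0.001],[0.7,-0.015,-0.06,0.04,-0.018,-0.061,0.002],[0.7,-0.015,-0.061,0.061,-0.018,-0.061,0.002],[0.7,-0.015,-0.061,0.061,-0.018,-0.061,0.002],[0.7,-0.015,-0.061,0.061,-0.018,-0.061,0.002]]'
python3 - <<'E'
from h import *
to(rk(.0142,-.029,.1304),YAW,20)
s=r.sense(); print(s["joints"].round(2))
E
```

```text
time_s: 5.33
tcp_pos: [0.5782, 0.1106, 0.1294]
ee_rot: [[0.896, 0.302, 0.326], [0.284, -0.953, 0.103], [0.342, 0.0, -0.94]]
wrist_force: [0.6, -0.4, 0.0]
gripper_width: 0.704
t 5.3333 pos [0.5782 0.1106 0.1294] F [ 0.6 -0.4  0. ] w 0.704
mm [ 1.1  0.  -0.7] deg [-0.  -0.   0.1]  ROW [0.0036, 0.0, -0.0023, -0.0, -0.0, 0.0005]
[ 28.21  17.08 -31.69   9.87 -21.83  70.81]
```

```bash
python3 -m creep '[[0.7,0.003,0,0.04,0,0,0],[0.7,0.003,0,0.08,0,0,0],[0.7,0.003,0,0.11,0,0,0],[0.7,0.003,0,0.13,0,0,0],[0.7,0.003,0,0.13,0,0,0]]'
python3 - <<'E'
from h import *
to(rk(.0347,-.029,.0740),YAW,20)
s=r.sense(); print(s["joints"].round(2))
im=r.capture("wrist"); cv2.imwrite("pics/w6.png",im)
im=r.capture("scene"); cv2.imwrite("pics/s6.png",cv2.resize(im[130:260,290:430],None,fx=4.5,fy=4.5,interpolation=cv2.INTER_CUBIC))
E
```

```text
time_s: 5.75
tcp_pos: [0.5909, 0.114, 0.0915]
ee_rot: [[0.897, 0.301, 0.324], [0.283, -0.954, 0.101], [0.34, 0.001, -0.941]]
wrist_force: [-0.4, 0.7, -0.2]
gripper_width: 0.701
t 5.75 pos [0.5909 0.114  0.0915] F [-0.4  0.7 -0.2] w 0.701
mm [ 1.7 -0.6 19.2] deg [0.  0.1 0.1]  ROW [0.0058, -0.0018, 0.0641, 0.0002, 0.0008, 0.0003]
[ 27.69  21.38 -33.01  12.43 -16.42  68.5 ]
```

View pics/s6.png

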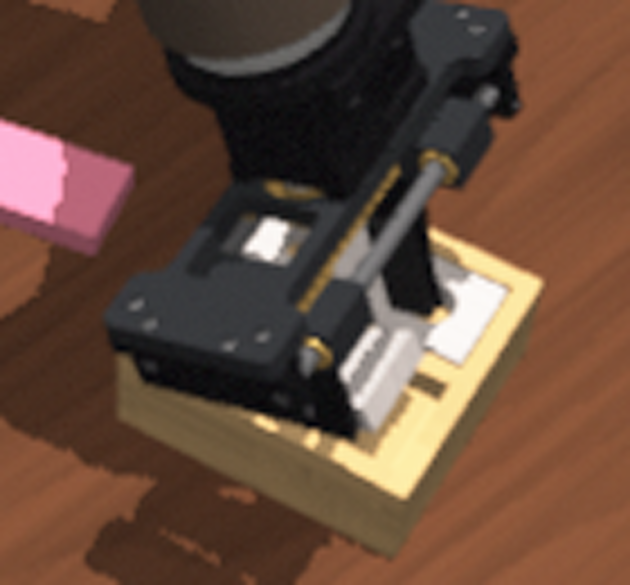

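View pics/w6.png

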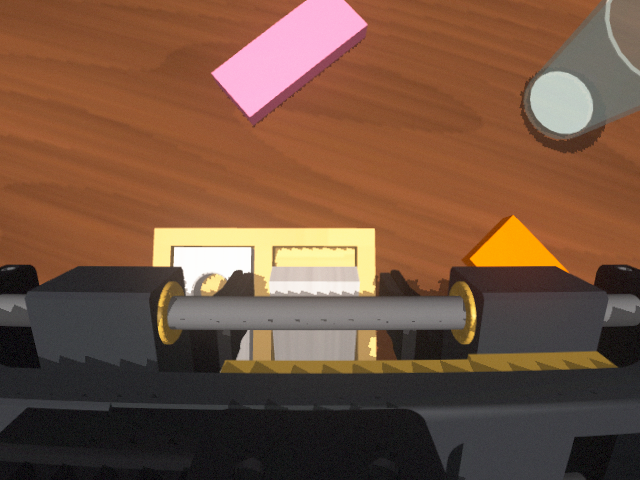

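The bar sits centred between the fingers, around column 314. I'll go down the last 19 mm and close.

```bash
python3 -m creep '[[0.7,0.004,-0.001,0.02,0,0,0],[0.7,0.006,-0.001,0.04,0,0,0],[0.7,0.006,-0.001,0.055,0,0,0],[0.7,0.006,-0.001,0.064,0,0,0],[0.7,0.006,-0.001,0.064,0,0,0]]'
python3 - <<'E'
from h import *
to(rk(.0347,-.029,.0740),YAW,20)
s=r.sense(); print(s["joints"].round(2))
E
```

```text
time_s: 6.27
tcp_pos: [0.5991, 0.1171, 0.0745]
ee_rot: [[0.897, 0.301, 0.325], [0.284, -0.954, 0.102], [0.34, 0.001, -0.94]]
wrist_force: [-0.9, 0.2, 0.2]
gripper_width: 0.705
t 6.2667 pos [0.5991 0.1171 0.0745] F [-0.9  0.2  0.2] w 0.705
mm [-0.7 -0.   0.3] deg [0.  0.1 0.1]  ROW [-0.0024, -0.0002, 0.0011, 0.0001, 0.0006, 0.0004]
[ 27.43  23.51 -33.41  14.31 -13.87  66.79]
```

```bash
python3 -m creep '[[0,0,0,0,0,0,0],[0,0,0,0,0,0,0],[0,0,0,0,0,0,0],[0,0,0,0,0,0,0],[0,0,0,0,0,0,0]]'; python3 -m creep '[[0,0,0,0,0,0,0],[0,0,0,0,0,0,0],[0,0,0,0,0,0,0]]'
```

```text
time_s: 6.68
tcp_pos: [0.5991, 0.1171, 0.0747]
ee_rot: [[0.896, 0.301, 0.325], [0.284, -0.954, 0.102], [0.341, 0.001, -0.94]]
wrist_force: [0.7, -0.0, -1.7]
gripper_width: 0.496
time_s: 6.93
tcp_pos: [0.5991, 0.1171, 0.0748]
ee_rot: [[0.896, 0.301, 0.325], [0.284, -0.954, 0.102], [0.341, 0.001, -0.94]]
wrist_force: [0.8, 0.4, -0.6]
gripper_width: 0.5
```

The fingers stopped at 0.50, about 44 mm, which is the bar's width. Lifting straight up.

```bash
python3 -m creep '[[0,0.01,0,-0.03,0,0,0],[0,0.03,0,-0.08,0,0,0],[0,0.055,0,-0.15,0,0,0],[0,0.08,0,-0.22,0,0,0],[0,0.1,0,-0.28,0,0,0]]'; python3 -m creep '[[0,0.04,0,-0.1,0,0,0],[0,0.07,0,-0.19,0,0,0],[0,0.07,0,-0.19,0,0,0],[0,0.07,0,-0.19,0,0,0]]'
python3 - <<'E'
from h import *
to(rk(.0347,-.029,.0740),YAW,20)
im=r.capture("wrist"); cv2.imwrite("pics/w7.png",im)
im=r.capture("scene"); cv2.imwrite("pics/s7.png",im)
E
```

```text
time_s: 7.35
tcp_pos: [0.5986, 0.1171, 0.165]
ee_rot: [[0.896, 0.301, 0.325], [0.283, -0.954, 0.102], [0.341, 0.001, -0.94]]
wrist_force: [1.1, 0.8, -1.5]
gripper_width: 0.499
time_s: 7.68
tcp_pos: [0.5992, 0.1175, 0.2276]
ee_rot: [[0.896, 0.301, 0.328], [0.282, -0.954, 0.104], [0.344, -0.001, -0.939]]
wrist_force: [-0.2, 0.5, -3.3]
gripper_width: 0.505
t 7.6833 pos [0.5992 0.1175 0.2276] F [-0.2  0.5 -3.3] w 0.505
mm [-53.6   0.4 143.9] deg [-0.  -0.1  0. ]  ROW [-0.1788, 0.0014, 0.4797, -0.0003, -0.0007, 0.0002]
```

View pics/s7.png

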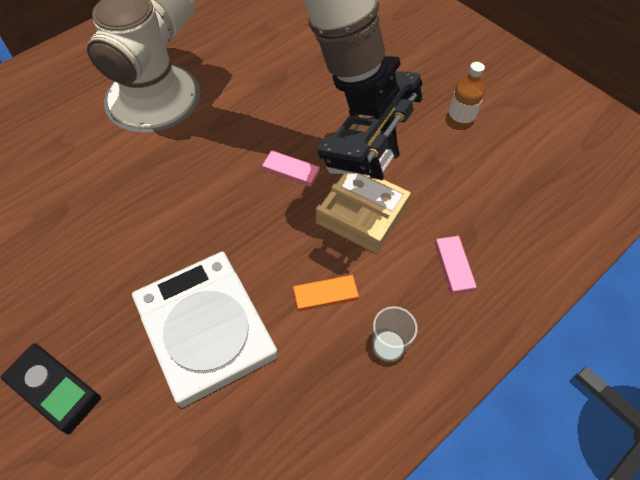

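View pics/w7.png

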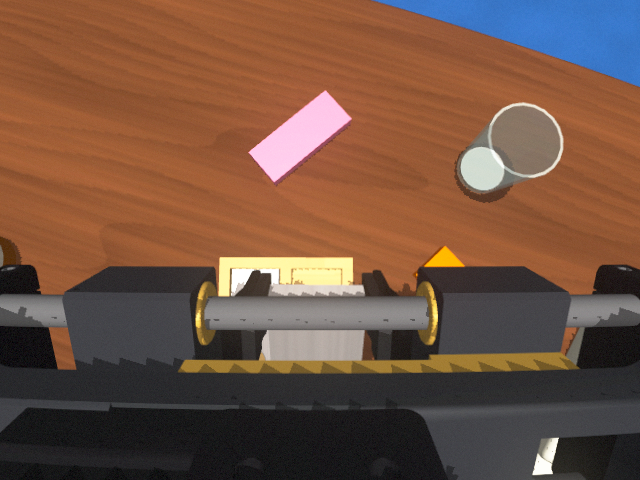

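The bar is out and held level across the jaws. The pocket is empty, and the drilled bar still lies in its own pocket at scene (372,190). Next I'll carry it over the balance while turning the bar towards level.

Run:
```python
from h import *
y=np.radians(-12)
to(PAN+[.05*np.cos(y),.05*np.sin(y),.12],y,-10)
```

```text
t 7.7833 pos [0.5977 0.1168 0.2241] F [-0.6  0.  -1.2] w 0.503
mm [-97.2 360.8  14.2] deg [ -2.5 -29.1  29.7]  ROW [-0.3241, 1.2026, 0.0473, -0.014, -0.1615, 0.1651]
```

```bash
python3 -m creep '[[0,-0.02,0.06,0,0,-0.01,0.01],[0,-0.05,0.16,0,0,-0.03,0.03],[0,-0.08,0.28,0,-0.003,-0.05,0.05],[0,-0.11,0.4,0,-0.005,-0.07,0.07],[0,-0.14,0.52,0,-0.007,-0.09,0.09]]'
python3 - <<'E'
from h import *
y=np.radians(-12)
to(PAN+[.05*np.cos(y),.05*np.sin(y),.12],y,-10)
E
```

```text
time_s: 8.2
tcp_pos: [0.6059, -0.0451, 0.208]
ee_rot: [[0.999, 0.022, 0.048], [0.021, -0.999, 0.036], [0.049, -0.035, -0.998]]
wrist_force: [0.9, 0.7, -1.7]
gripper_width: 0.504
t 8.2 pos [ 0.6059 -0.0451  0.208 ] F [ 0.9  0.7 -1.7] w 0.504
mm [ 11.6 209.6  23.4] deg [ -1.1 -12.5  13.4]  ROW [0.0388, 0.6986, 0.0779, -0.0063, -0.0695, 0.0745]
```

```bash
python3 -m creep '[[0,0.005,0.13,0.005,-0.001,-0.015,0.015],[0,0.015,0.26,0.01,-0.002,-0.03,0.03],[0,0.02,0.39,0.02,-0.004,-0.045,0.045],[0,0.03,0.52,0.03,-0.005,-0.06,0.06],[0,0.035,0.62,0.05,-0.006,-0.069,0.074]]';  python3 -m creep '[[0,0.003,0.03,0.02,0,0,0],[0,0.003,0.03,0.02,0,0,0],[0,0.003,0.03,0.02,0,0,0]]'
python3 - <<'E'
from h import *
y=np.radians(-12)
to(PAN+[.05*np.cos(y),.05*np.sin(y),.12],y,-10)
s=r.sense(); print(s["joints"].round(1))
cv2.imwrite("pics/t8.png",r.capture("top")); im=r.capture("scene"); cv2.imwrite("pics/s8.png",cv2.resize(im[200:420,110:310],None,fx=3,fy=2.7)[:600]); cv2.imwrite("pics/w8.png",r.capture("wrist"))
E
```

```text
time_s: 8.62
tcp_pos: [0.6212, -0.2331, 0.1843]
ee_rot: [[0.962, -0.21, -0.173], [-0.207, -0.978, 0.037], [-0.177, -0.0, -0.984]]
wrist_force: [1.0, 1.4, -0.8]
gripper_width: 0.501
time_s: 8.87
tcp_pos: [0.6178, -0.2421, 0.1751]
ee_rot: [[0.961, -0.211, -0.178], [-0.208, -0.977, 0.039], [-0.182, -0.001, -0.983]]
wrist_force: [0.1, 0.4, -1.3]
gripper_width: 0.502
t 8.8667 pos [ 0.6178 -0.2421  0.1751] F [ 0.1  0.4 -1.3] w 0.502
mm [ 7.2  9.9 -4.3] deg [-0.1  0.5 -0.2]  ROW [0.024, 0.033, -0.0144, -0.0004, 0.0027, -0.0011]
[ -7.8  33.6   9.9  -0.8 -76.8  85.9]
```

View pics/s8.png

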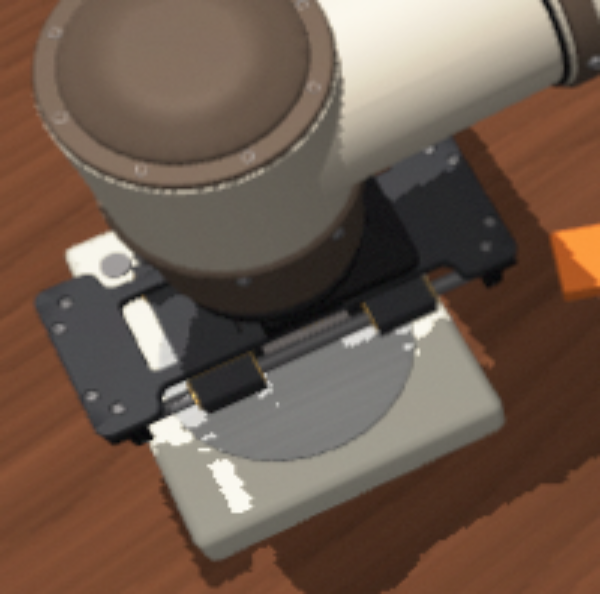

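View pics/w8.png

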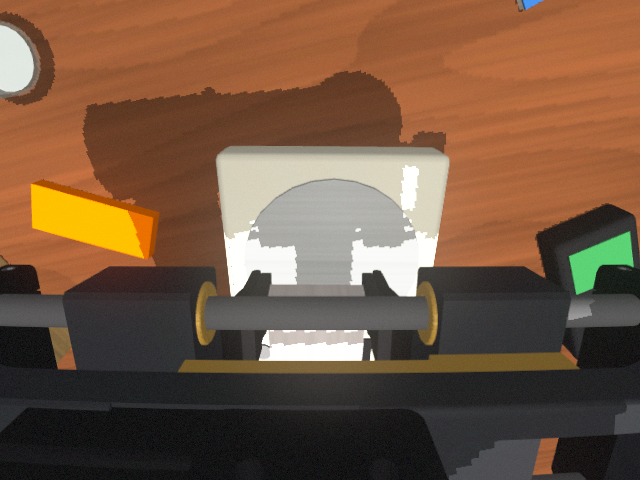

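View pics/t8.png

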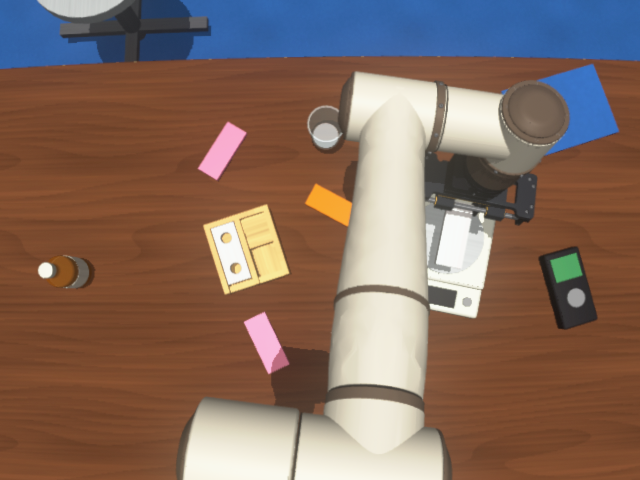

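The wrist view shows the bar's end face at rows 285–297, the same as just after the lift, so it hasn't slipped. The top view shows it over the pan, around (455,240). I'll centre it and lower.

```bash
python3 -m creep '[[0,0.024,0.033,0.03,0,0,0],[0,0.03,0.033,0.09,0,0,0],[0,0.045,0.033,0.17,0,0,0],[0,0.055,0.033,0.23,0,0,0],[0,0.065,0.033,0.25,0,0,0]]';  python3 -m creep '[[0,0,0,0,0,0,0],[0,0,0,0,0,0,0]]'
python3 - <<'E'
from h import *
y=np.radians(-12)
to(PAN+[.05*np.cos(y),.05*np.sin(y),.018],y,-10.5)
im=r.capture("top"); cv2.imwrite("pics/t9.png",cv2.resize(im[170:330,370:530],None,fx=3.7,fy=3.7,interpolation=cv2.INTER_CUBIC))
E
```

```text
time_s: 9.43
tcp_pos: [0.6212, -0.2503, 0.0978]
ee_rot: [[0.962, -0.208, -0.178], [-0.204, -0.978, 0.039], [-0.182, -0.001, -0.983]]
wrist_force: [-1.3, 0.6, -1.7]
gripper_width: 0.499
time_s: 9.6
tcp_pos: [0.6214, -0.25, 0.0976]
ee_rot: [[0.962, -0.207, -0.178], [-0.203, -0.978, 0.039], [-0.183, -0.001, -0.983]]
wrist_force: [0.1, 0.2, -1.5]
gripper_width: 0.502
t 9.6 pos [ 0.6214 -0.25    0.0976] F [ 0.1  0.2 -1.5] w 0.502
mm [ 6.5  2.9 20.8] deg [-0.   0.   0.1]  ROW [0.0218, 0.0096, 0.0692, -0.0003, 0.0001, 0.0004]
```

View pics/t9.png

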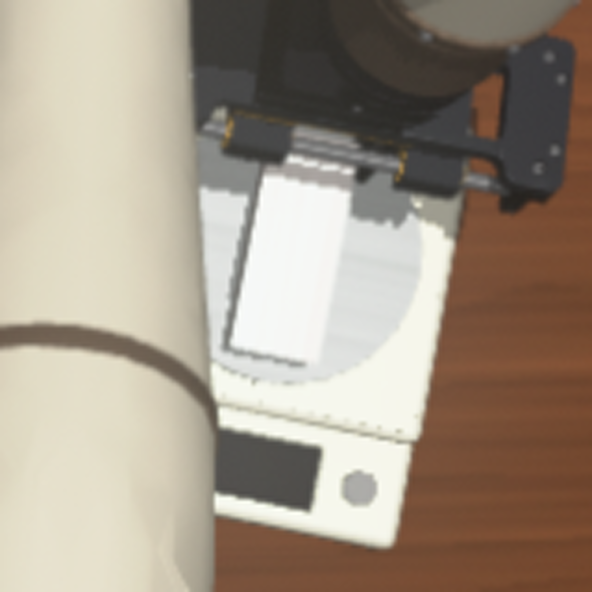

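Run:
```python
from h import *
q=np.array([[237,345],[322,365]])/3.7+[370,170]-.4
e=atz("top",q,.093); print(e)
y=np.radians(-12);x=np.array([np.cos(y),np.sin(y)]); c=e.mean(0)[:2]+.055*x
print("centre est",c,"off along/across",(c-PAN[:2])@x,(c-PAN[:2])@[-x[1],x[0]], "tcp along", (r.sense()["tcp_pos"][:2]-c)@x)
```

```text
[[ 0.52327439 -0.20863957  0.093     ]
 [ 0.51281739 -0.25031971  0.093     ]]
centre est [ 0.57184401 -0.24091478] off along/across -0.003031490236864072 0.001487443070683978 tcp along 0.05095521171292307
```

```bash
python3 -m creep '[[0,0.004,0.007,0.015,0,0,0],[0,0.008,0.007,0.03,0,0,0],[0,0.012,0.007,0.045,0,0,0],[0,0.015,0.007,0.055,0,0,0],[0,0.015,0.007,0.06,0,0,0]]'
python3 - <<'E'
from h import *
y=np.radians(-12)
to(PAN+[.048*np.cos(y),.048*np.sin(y),.018],y,-10.5)
E
```

```text
time_s: 10.07
tcp_pos: [0.6224, -0.2526, 0.0794]
ee_rot: [[0.962, -0.207, -0.177], [-0.204, -0.978, 0.039], [-0.181, -0.001, -0.983]]
wrist_force: [0.5, -0.8, -1.7]
gripper_width: 0.506
t 10.0667 pos [ 0.6224 -0.2526  0.0794] F [ 0.5 -0.8 -1.7] w 0.506
mm [-0.2  0.6  3.5] deg [-0.  -0.   0.1]  ROW [-0.0008, 0.0021, 0.0116, -0.0003, -0.0003, 0.0003]
```

```bash
python3 -m creep '[[0,0,0,0.003,0,0,0],[0,0,0,0.006,0,0,0],[0,0,0,0.008,0,0,0],[0,0,0,0.008,0,0,0]]'; python3 -m creep '[[0,0,0,0.002,0,0,0],[0,0,0,0.004,0,0,0],[0,0,0,0.004,0,0,0]]'
```

```text
time_s: 10.4
tcp_pos: [0.622, -0.2525, 0.0771]
ee_rot: [[0.962, -0.207, -0.177], [-0.203, -0.978, 0.038], [-0.181, -0.001, -0.983]]
wrist_force: [-0.4, 0.2, -2.6]
gripper_width: 0.5
time_s: 10.65
tcp_pos: [0.622, -0.2525, 0.0767]
ee_rot: [[0.962, -0.207, -0.177], [-0.203, -0.978, 0.038], [-0.181, -0.001, -0.984]]
wrist_force: [-0.4, -0.2, 1.1]
gripper_width: 0.503
```

```bash
python3 -m creep '[[0,0,0,0.002,0,0,0],[0,0,0,0.004,0,0,0],[0,0,0,0.004,0,0,0]]'; python3 -m creep '[[0,0,0,0.003,0,0,0],[0,0,0,0.006,0,0,0],[0,0,0,0.006,0,0,0]]'
python3 - <<'E'
from h import *
im=r.capture("top"); cv2.imwrite("pics/t10.png",cv2.resize(im[190:290,400:500],None,fx=6,fy=6,interpolation=cv2.INTER_CUBIC))
im=r.capture("wrist"); cv2.imwrite("pics/w10.png",im)
E
```

```text
time_s: 10.9
tcp_pos: [0.6221, -0.2525, 0.0766]
ee_rot: [[0.963, -0.206, -0.176], [-0.203, -0.978, 0.037], [-0.18, -0.0, -0.984]]
wrist_force: [-1.4, 1.1, 4.4]
gripper_width: 0.494
time_s: 11.15
tcp_pos: [0.6221, -0.2525, 0.0765]
ee_rot: [[0.963, -0.206, -0.175], [-0.202, -0.979, 0.037], [-0.179, 0.0, -0.984]]
wrist_force: [-1.6, 1.1, 8.2]
gripper_width: 0.502
```

View pics/t10.png

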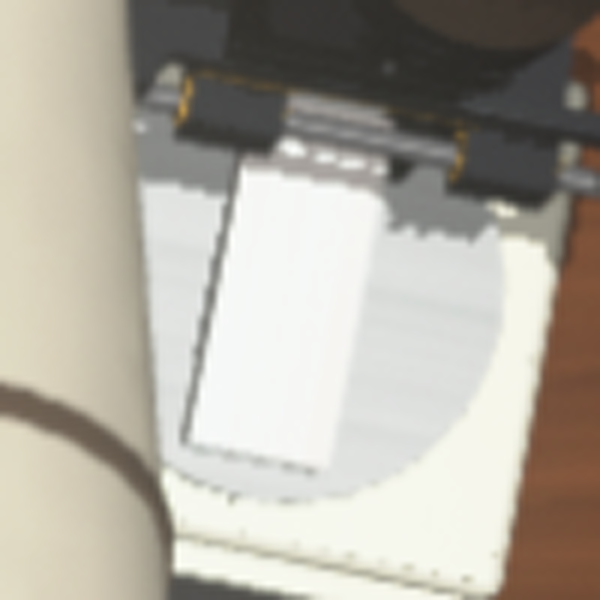

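View pics/w10.png

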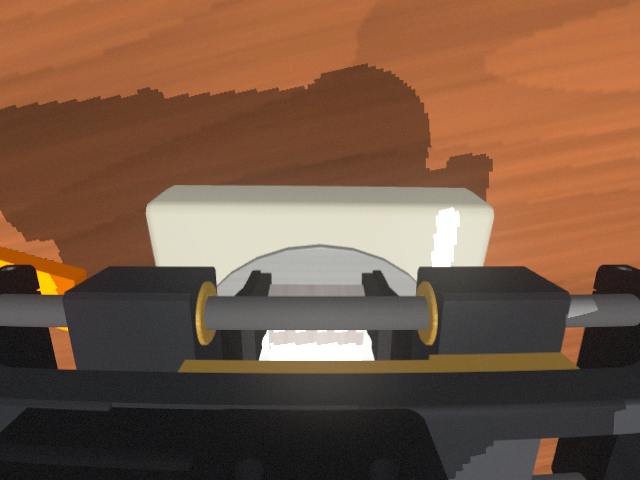

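Run:
```python
from h import *
s=r.sense(); print(s["wrist_force"].round(1), (s["ee_rot"].T@s["moment"]).round(2),(s["ee_rot"].T@s["wrist_force"]).round(1))
# bar pitch from scene/top: -x end lower corner heights, try underside edge of -x end in the top crop
q=np.array([[188,443],[318,470]])/6+[400,190]-.4
y=np.radians(-12);x=np.array([np.cos(y),np.sin(y)])
for z in (.058,.072): 
    e=atz("top",q,z); print(z,e.round(4)[:,:2].tolist(), ((e.mean(0)[:2]-PAN[:2])@x).round(4))
```

```text
[-2.2  1.3  7.9] [ 0.47 -0.53  0.05] [-3.8 -0.8 -7.4]
0.058 [[0.5237, -0.2102], [0.5147, -0.2508]] -0.0567
0.072 [[0.5232, -0.2076], [0.5142, -0.2477]] -0.0578
```

Contact came at TCP z = 0.0765 with about 8 N. The moments point to the fingertips, which stand about 4–5 mm below the bar's underside, as calculated. I'll ease off slightly and tip the bar's free end down until it rests, so that it can't drop when I release.

```bash
python3 -m creep '[[0,0,0,-0.002,0,0.004,0],[0,0,0,-0.004,0,0.008,0],[0,0,0,-0.004,0,0.008,0]]'; python3 -c "
from h import *
s=r.sense(); print(s['wrist_force'].round(1), (s['ee_rot'].T@s['moment']).round(2))"; python3 -m creep '[[0,0,0,0,0,0.004,0],[0,0,0,0,0,0.008,0],[0,0,0,0,0,0.008,0]]'; python3 -c "
from h import *
s=r.sense(); print(s['wrist_force'].round(1), (s['ee_rot'].T@s['moment']).round(2))"
```

```text
time_s: 11.5
tcp_pos: [0.6221, -0.2525, 0.0774]
ee_rot: [[0.967, -0.206, -0.15], [-0.204, -0.979, 0.032], [-0.153, 0.0, -0.988]]
wrist_force: [0.7, 0.6, 1.0]
gripper_width: 0.503
[0.7 0.6 1. ] [0.14 0.34 0.1 ]
time_s: 11.75
tcp_pos: [0.6219, -0.2526, 0.0775]
ee_rot: [[0.971, -0.206, -0.125], [-0.204, -0.979, 0.026], [-0.127, 0.0, -0.992]]
wrist_force: [0.3, -0.2, 0.9]
gripper_width: 0.498
[ 0.3 -0.2  0.9] [0.09 0.23 0.07]
```

```bash
python3 -m creep '[[0,0,0,0,0,0.01,0],[0,0,0,0,0,0.02,0],[0,0,0,0.001,0,0.03,0],[0,0,0,0.002,0,0.04,0],[0,0,0,0.002,0,0.04,0]]'; python3 -c "
from h import *
s=r.sense(); print(s['wrist_force'].round(1), (s['ee_rot'].T@s['moment']).round(2))"; python3 -m creep '[[0,0,0,0.002,0,0,0],[0,0,0,0.004,0,0,0],[0,0,0,0.004,0,0,0]]'
python3 - <<'E'
from h import *
s=r.sense(); print(s['wrist_force'].round(1), (s['ee_rot'].T@s['moment']).round(2))
im=r.capture("top"); cv2.imwrite("pics/t11.png",cv2.resize(im[190:290,400:500],None,fx=6,fy=6,interpolation=cv2.INTER_CUBIC))
im=r.capture("wrist"); cv2.imwrite("pics/w11.png",im)
E
```

```text
time_s: 12.17
tcp_pos: [0.6212, -0.2524, 0.0773]
ee_rot: [[0.979, -0.206, -0.001], [-0.206, -0.979, 0.0], [-0.001, -0.0, -1.0]]
wrist_force: [-0.2, 0.5, 0.6]
gripper_width: 0.501
[-0.2  0.5  0.6] [ 0.2  -0.16  0.06]
time_s: 12.42
tcp_pos: [0.6214, -0.2524, 0.0759]
ee_rot: [[0.979, -0.206, -0.002], [-0.206, -0.979, 0.0], [-0.002, 0.0, -1.0]]
wrist_force: [0.6, 0.6, 1.2]
gripper_width: 0.499
[0.6 0.6 1.2] [ 0.05 -0.16  0.05]
```

View pics/t11.png

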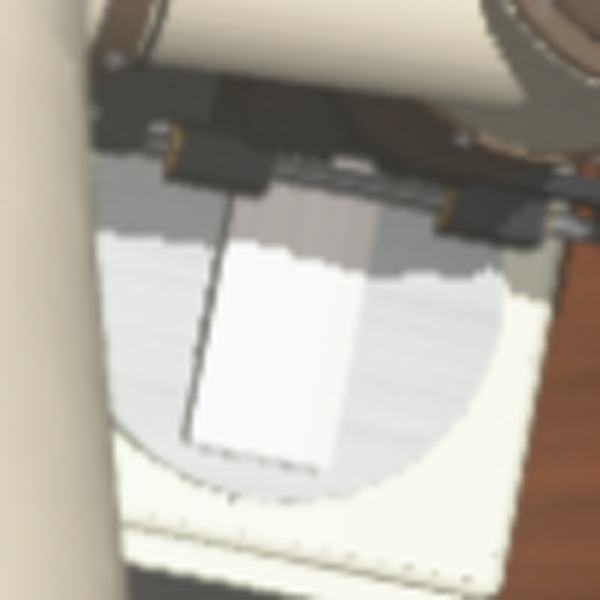

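View pics/w11.png

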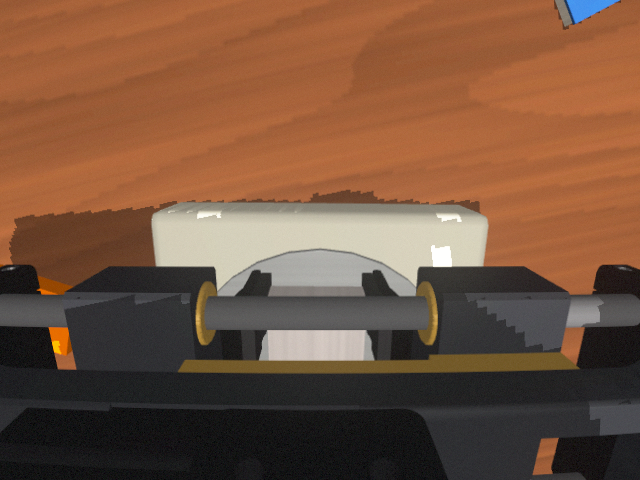

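```bash
python3 -m creep '[[0,0,0,0.002,0,0,0],[0,0,0,0.004,0,0,0],[0,0,0,0.004,0,0,0]]'; python3 -m creep '[[0,0,0,0.002,0,0,0],[0,0,0,0.003,0,0,0],[0,0,0,0.003,0,0,0]]'
```

```text
time_s: 12.77
tcp_pos: [0.6214, -0.2525, 0.0755]
ee_rot: [[0.979, -0.206, -0.002], [-0.206, -0.979, 0.0], [-0.002, 0.0, -1.0]]
wrist_force: [-1.7, 1.6, 4.4]
gripper_width: 0.502
time_s: 13.02
tcp_pos: [0.6214, -0.2525, 0.0755]
ee_rot: [[0.979, -0.206, -0.002], [-0.206, -0.979, -0.0], [-0.002, 0.001, -1.0]]
wrist_force: [-2.0, 2.4, 5.9]
gripper_width: 0.501
```

The tips are resting on the pan and the bar's far end is down. I'll unload the tips and open gently.

```bash
python3 -m creep '[[0,0,0,-0.003,0,0,0],[0,0,0,-0.003,0,0,0],[0.53,0,0,-0.003,0,0,0],[0.56,0,0,-0.003,0,0,0],[0.6,0,0,-0.003,0,0,0]]'; python3 -m creep '[[0.65,0,0,0,0,0,0],[0.68,0,0,0,0,0,0],[0.7,0,0,0,0,0,0]]';  python3 - <<'E'
from h import *
im=r.capture("top"); cv2.imwrite("pics/t12.png",cv2.resize(im[190:290,400:500],None,fx=6,fy=6,interpolation=cv2.INTER_CUBIC))
im=r.capture("wrist"); cv2.imwrite("pics/w12.png",im)
E
```

```text
time_s: 13.43
tcp_pos: [0.6214, -0.2525, 0.0759]
ee_rot: [[0.979, -0.206, -0.003], [-0.206, -0.979, 0.0], [-0.003, 0.001, -1.0]]
wrist_force: [-0.9, 0.1, -0.1]
gripper_width: 0.569
time_s: 13.68
tcp_pos: [0.6214, -0.2525, 0.0757]
ee_rot: [[0.979, -0.206, -0.003], [-0.206, -0.979, 0.0], [-0.003, 0.001, -1.0]]
wrist_force: [-0.5, -0.7, 0.2]
gripper_width: 0.678
```

View pics/w12.png

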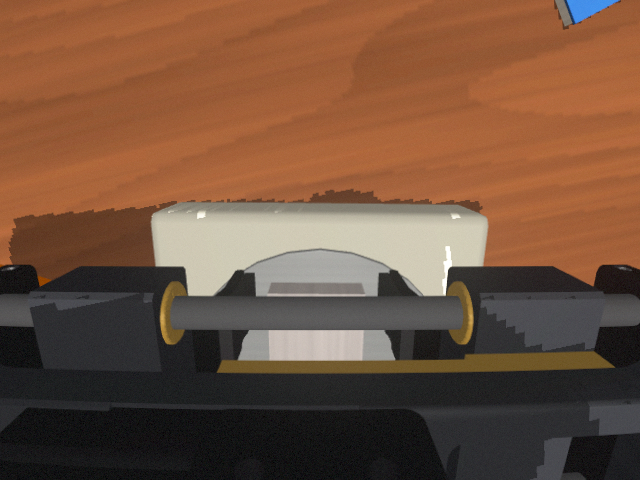

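The bar is free between the open fingers, with its end at row 285–293. Retracting straight up.

```bash
python3 -m creep '[[0.7,0,0,-0.04,0,0,0],[0.7,0,0,-0.12,0,0,0],[0.7,0,0,-0.24,0,0,0],[0.7,0,0,-0.37,0,0,0],[0.7,0,0,-0.5,0,0,0]]'; python3 -m creep '[[0.7,-0.1,-0.1,0,0,0,0],[0.7,-0.2,-0.22,0,0,0,0],[0.7,-0.3,-0.35,0,0,0,0],[0.7,-0.35,-0.48,0,0,0,0],[0.7,-0.4,-0.6,0,0,0,0]]';python3 -m creep '[[0.7,0,-0.12,0,0,0,0],[0.7,0,-0.25,0,0,0,0],[0.7,0,-0.38,0,0,0,0],[0.7,0,-0.38,0,0,0,0]]'
python3 - <<'E'
from h import *
im=r.capture("top"); cv2.imwrite("pics/t13.png",im);cv2.imwrite("pics/t13c.png",cv2.resize(im[180:300,390:510],None,fx=5,fy=5,interpolation=cv2.INTER_CUBIC))
im=r.capture("scene"); cv2.imwrite("pics/s13.png",im)
E
```

```text
time_s: 14.2
tcp_pos: [0.6214, -0.2526, 0.2283]
ee_rot: [[0.979, -0.206, -0.003], [-0.206, -0.979, -0.0], [-0.003, 0.001, -1.0]]
wrist_force: [1.3, -0.5, -0.1]
gripper_width: 0.699
time_s: 14.62
tcp_pos: [0.5418, -0.0611, 0.2301]
ee_rot: [[0.978, -0.207, -0.001], [-0.207, -0.978, -0.0], [-0.001, 0.0, -1.0]]
wrist_force: [1.2, 1.4, 0.7]
gripper_width: 0.699
time_s: 14.95
tcp_pos: [0.5668, 0.0559, 0.2314]
ee_rot: [[0.98, -0.2, 0.003], [-0.2, -0.98, 0.002], [0.003, -0.002, -1.0]]
wrist_force: [0.3, -1.2, 0.2]
gripper_width: 0.698
```

View pics/t13.png

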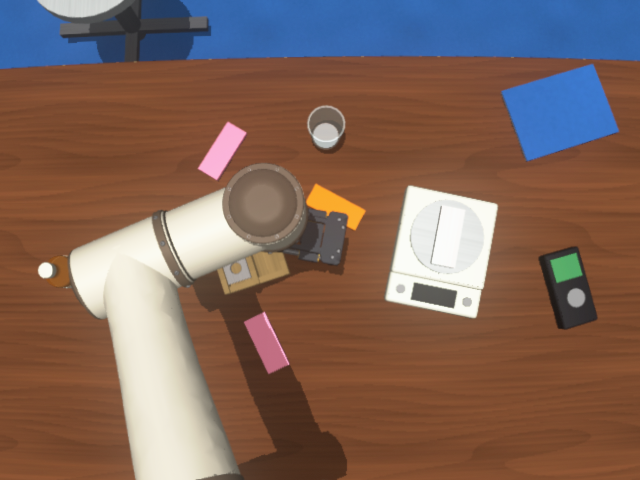

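View pics/s13.png

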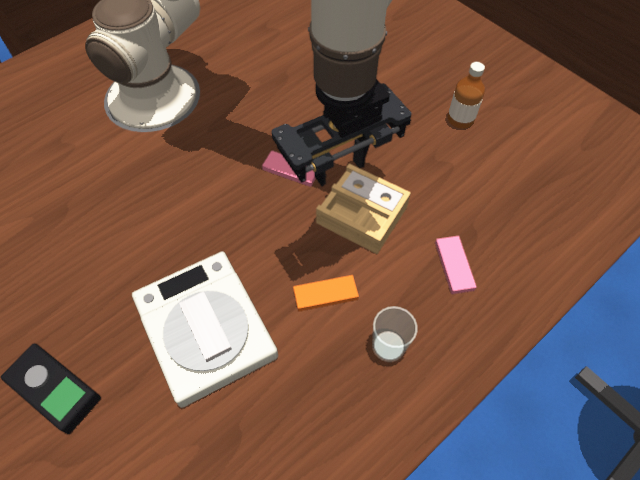

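View pics/t13c.png

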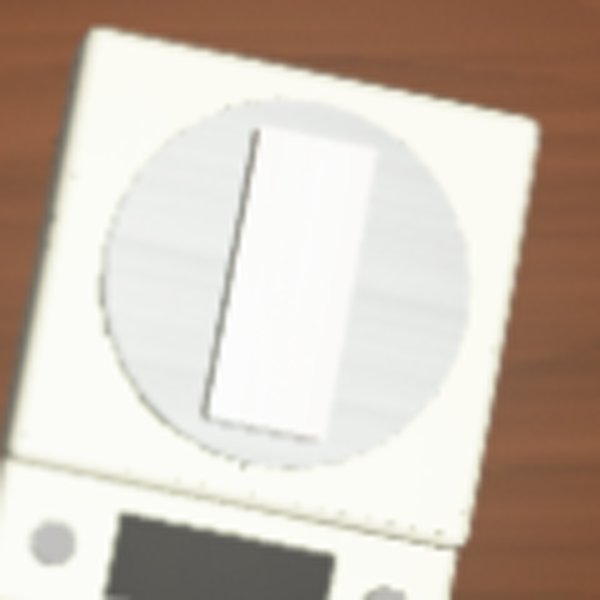

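The bar lies flat on the pan, with its centre at crop (291,283) against the pan's (285,283), about 2 mm off. The bottle, the cup and the drilled bar haven't moved, and the robot touches nothing. I'll hold still briefly and hand in.

```bash
python3 -m creep '[[0.7,0,0,0,0,0,0],[0.7,0,0,0,0,0,0],[0.7,0,0,0,0,0,0]]'; python3 -c "
from station import r
s=r.sense(); print(s['time_s'],abs(s['joint_velocities']).max()); print(r.finish_job())"
```

```text
time_s: 15.3
tcp_pos: [0.5653, 0.0508, 0.2312]
ee_rot: [[0.979, -0.205, 0.0], [-0.205, -0.979, 0.0], [0.0, -0.0, -1.0]]
wrist_force: [0.1, -0.1, -0.9]
gripper_width: 0.699
15.3 0.1436134556785818
the job is handed in; nothing more can be done
None
```

The plain bar is lying flat on the balance pan, about 2 mm from its middle, and the job was handed in at 15.3 s. I pressed the bar's notch-side end down; it tipped to about 33° and stayed there. I then gripped the raised end across its width, carried it over, rested its free end on the pan and opened the fingers gently.

**Final checks:** The last top and scene pictures show the bar flat on the pan, the drilled bar in its own pocket and the other objects where they were. The arm was clear and still, with wrist force under 1 N.

**What didn't go to plan:**
- **Grip angle:** Joint 5 reached its stop before the 33° tilt, so I gripped at about 20° instead of square to the bar.
- **Setting down:** By my estimate, the gripped end of the bar was still about 4–5 mm above the pan when I released it. The fingertips reached below the bar and touched the pan first, with at most 8 N seen in the readings. That end settled the last few millimetres while the other end was already resting on the pan.
- **Pan position:** The two fixed cameras disagreed by about 5 mm on the pan's centre, so I used roughly the average. The 2 mm offset comes from the final top picture alone.

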